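# Eject the blade cassette of the bench slicer into the wash pan

### The job

The slicer's blade cassette has to go to the wash and nobody should touch its blades. Slide the shallow steel pan squarely in under the outlet end of the bench slicer until it meets (or nearly meets) the slicer's front legs, then push the thumb plate of the spring ejector all the way toward the outlet so that the cassette drops into the pan, and let the plate spring back. Do not touch the cassette, and leave the deli cup, the pepper next to it and the dough scraper where they are.

Things in the scene. Friction and masses are not known exactly. Their poses are not given: they have to be found in the camera images.
- slicer: Aluminium bench slicer (mandoline), 280 mm long, 136 mm wide, fixed on suction feet. Origin on the worktop under its middle; +x runs along it from the outlet end to the feed end (a grey food holder with a black knob is parked there, top 102 mm high), -y to the side rail (the one nearer the robot) that carries the thumb plate, z up. Rails: x = -150 to +130 mm, 30 to 60 mm over the worktop.
- outlet (a point): Middle of the slicer's outlet edge, over which the cassette drops, 36 mm over the worktop; axes as the slicer's, the outlet looks to -x.
- leg_stop (a point): Midway between the flat front faces of the slicer's two front legs, 12 mm over the worktop; axes as the slicer's. The legs reach from 46 to 66 mm either side. It lies 45 mm behind the outlet's edge: the overhanging rails leave 30 mm of height for the pan. A pan that meets the legs squarely has its middle 82 mm from here toward -x.
- ejector (a joint): Travel of the spring ejector in m: 0 home, 0.092 at its end stop, toward the outlet (the slicer's -x). Its bar starts 3 mm behind the cassette and ends 13 mm past the outlet's edge, so the cassette has dropped by 0.085 or so. Return spring 1.6 N at home, 5.7 N at the end; the detents that hold the cassette add some 3 to 10 N in the first 12 mm. Let go, it returns home by itself.
- thumb_plate (a point): Centre of the pushing face of the ejector's upright black thumb plate, above the slicer's -y rail; the face looks to the slicer's +x (feed end), axes as the slicer's, and it moves with the ejector. The plate is 44 mm wide, 36 mm high (66 to 102 mm over the worktop), 12 mm thick. The rail's top is at 60 mm; the space above the rail behind the plate is free.
- cassette_mid (a point): Middle of the blade cassette, a flat grey plastic frame with a steel blade and a row of upright teeth, 70 mm along x, 110 mm along y, 16 mm thick, z up; about 0.18 kg. It starts in its bay at the outlet end, flush with the feed plate, held by two spring detents, its middle 44 mm over the worktop.
- pan_mid (a point): Middle of the shallow steel pan, half-way up its 24 mm. 163 mm along x, 187 mm along y over its 8 mm thick rolled rim, whose centre line lies at x = +-77.5 mm and y = +-89.5 mm, its top 12 mm above this point; walls and floor 3 mm thick; about 0.35 kg. z up; x along the slicer's x when square. It starts on the worktop beyond the outlet, askew by up to 0.3 rad.
- cup: Grey-white round deli cup, 103 mm across, 100 mm high, origin under its centre. Leave alone.
- pepper: Red bell pepper, about 100 mm, the one of the three next to the deli cup, on its left; origin under its centre. Leave alone.
- scraper: Steel dough scraper with a black grip, 100 x 156 x 14 mm, lying flat; origin under its centre. Leave alone.

How it is judged:
By the outcome, as a careful person would: the job done as asked, in the order asked, and still so for the second after the job is handed in, with the robot touching nothing.
It also fails if it takes over 54 s, if anything falls off the work surface, if the arm or the gripper's body presses on something with over 40 N, if the wrist force passes 120 N, or if a joint passes its speed limit or range.

### The arm

A 7-joint arm with a two-finger parallel gripper is mounted at the origin on a cart in front of the work surface, level with it; the furniture and walls round the work are solid. World frame = base frame: x ahead of the robot, y to its left, z up, the work surface at z = 0. Lengths are in mm, angles in rad, forces in N, time in s.
With the tool pointing down it reaches from about 425 to 925 mm from the base axis. Payload 6.8 kg.
Tool frame: the origin (TCP) lies midway between the tips of the shut fingers; the grasp point (between the pads) lies 19 mm behind it; z points along the fingers, y is the line along which they close (so a half turn about z gives the same grasp; the last joint's range is limited). The gripper opens to 85 mm and grips with 20 to 120 N. Pads are 22 mm wide; open, the fingers measure 114 mm over their backs; the gripper's body (76 mm by 85 mm) begins 54 mm behind the grasp point. The pads swing forward as they close: fully open they stand 13 mm farther back than shut.
Start: joints at [-1.303, 0.477, 0.022, 1.555, -0.011, 1.109, -0.083], TCP at [247.734, 627.914, 191.908] pointing down, gripper open.
Joint ranges: [-2.96, 2.96], [-0.34, 2.1], [-1.41, 1.46], [0.24, 2.44], [-1.37, 4.51], [0.17, 1.92], [-2.96, 2.96]. Speed limits (rad/s): [2.39, 2.39, 3.14, 3.14, 3.14, 3.14, 3.14].

### API

Orientations are given as a rotation vector (axis times angle).
In Python, from workcell import r gives the robot as it stands. The module is installed in compiled form; this text tells all that it offers.
- The arm moves only by the shell command python3 -m jog 'ROWS' [FORCE]. ROWS is JSON, a list of rows, each a list of 5 numbers: the shift along the tool's x, y, z in units of 60 mm (1.0 is 60 mm), then the turn about the tool's z in units of 10 degrees (1.0 is 10 degrees), then the closure, from -1 (fully open) to 1 (shut), so that 0 is half open. In form: [[tx, ty, tz, spin, hand], ...]. A call has 1 to 8 rows; each row shifts and turns the commanded pose from where the row before left it, along the tool's axes as they then stand; what a row does not reach is not made up. A row lasts 1/8 s, in which the tool goes at most 62.5 mm and 10.7 degrees, less where a joint would pass 70% of its speed; a pose out of reach is approached as far as the arm can. A call is refused whole if a number of a shift passes 1 or a number of a turn 1, either way. A call with a gripper value outside its range is refused whole. The fingers move at their own pace and stop on an object; FORCE is the grip in N (left out, the last holds). Time passes only in rows, so rows that do not move let the fingers close. It gives the time, the measured TCP pose, the force, the opening and the grip force at its end, in the units of the state.
- r.read_state(): the state, without advancing time (a new reading comes with each control period).
- r.read_camera(name): name is "side" or "top" or "wrist"; returns (picture, depth): 384x512x3 uint8, red, green, blue; 384x512 float32, mm along the optical axis (not along the pixel's ray), 0 where there is no reading.
- r.camera_params(name): a dict with "intrinsics" (3x3 intrinsics, pixels), "R" (3x3) and "t" (3): a world point X has camera coordinates R X + t; the wrist camera has in their place "tool_from_camera" (4x4, takes a point from camera to tool coordinates, whose origin is the TCP and whose axes are the flange's). Camera axes: x right, y down, z forward; pixel columns grow to the right and rows downward; lengths in mm; the calibration is good to about 2 mm. A picture is of the moment at which its call begins: read the wrist's pose just before it. camera_params takes no time and is no camera call.
- r.sign_off(): hands the job in; it is judged then, once.
Trained networks look in the newest picture that a camera, given by its name, has taken for a name from the list of things; names that differ only in an ending like _2 or _b are one class to them, and where a whole thing is asked for, a point or a joint stands for the part that bears it (a point fixed in the world has none). Each returns a list of dicts, best first, with "confidence" (0 to 1); they miss things now and then, are a little off and sometimes report something else, mostly with a low value. They report only what shows in the picture. A call takes as long as a camera call.
- r.spot_in(camera, target): "at" ([column, row] in pixels, amid what is visible of it).
- r.mark_of(camera, target): "at" ([column, row] in pixels: a listed point, or the origin of a listed thing).
The state is a dict: "clock": time; "joints": joint angles; "qvel": joint speeds; "joint_efforts": joint torques, N m; "position": TCP position; "eef_rot": TCP orientation; "ft_force": force on the tool from outside, world axes, zero at the start; "wrist_torque": the same for the moment, N m; "opening": finger opening in mm; "grasp_force": force on a finger pad.
Only numpy, scipy, OpenCV 4.12 (cv2) and the standard library are available. Lean on these libraries where they do the work, as an engineer would, in place of code of your own. Each camera call takes 0.05 s, during which the arm holds its last target. There are 200 camera calls.

## Working session

There is one attempt and no reset: what is moved stays moved. The work goes in short steps, Python scripts to look and compute and a shell command to move; the robot and the scene stay as the last step left them, time stands still between calls to the robot, and variables do not carry over. Pictures are saved under pics/ and viewed, at most 10 in all, crops included, and the job is handed in when it is done.

```bash
mkdir -p pics; cat > h.py <<'E'
from workcell import r
import numpy as np, cv2
from scipy.spatial.transform import Rotation as Ro
def look(cam):
    s=r.read_state(); im,d=r.read_camera(cam); p=r.camera_params(cam); K=np.array(p["intrinsics"])
    if "R" in p: R=np.array(p["R"]);t=np.array(p["t"]); c2w=np.eye(4); c2w[:3,:3]=R.T; c2w[:3,3]=-R.T@t
    else:
        T=np.eye(4);T[:3,:3]=Ro.from_rotvec(s["eef_rot"]).as_matrix();T[:3,3]=s["position"]; c2w=T@np.array(p["tool_from_camera"])
    return im,d,K,c2w
def ray(K,c2w,uv):
    v=c2w[:3,:3]@np.linalg.inv(K)@np.array([uv[0],uv[1],1.]); return c2w[:3,3],v
def at_z(K,c2w,uv,z):
    o,v=ray(K,c2w,uv); return o+v*(z-o[2])/v[2]
def at_d(K,c2w,uv,d):
    z=d[int(round(uv[1])),int(round(uv[0]))]; o,v=ray(K,c2w,uv); return o+v*z
def cloud(d,K,c2w):
    v,u=np.mgrid[:d.shape[0],:d.shape[1]]
    P=np.stack([(u-K[0,2])/K[0,0]*d,(v-K[1,2])/K[1,1]*d,d],-1)
    return P@c2w[:3,:3].T+c2w[:3,3]
def save(n,im): cv2.imwrite("pics/"+n,cv2.cvtColor(im,cv2.COLOR_RGB2BGR))
E
python3 - <<'E'
from h import *
np.set_printoptions(precision=1,suppress=True)
print(r.read_state())
zs=dict(slicer=0,outlet=36,leg_stop=12,thumb_plate=84,cassette_mid=44,pan_mid=12,cup=0,pepper=0,scraper=0)
for c in ["top","side"]:
    im,d,K,W=look(c); save(c+"0.png",im); print(c,W[:3,3],W[:3,2])
    for n,z in zs.items():
        for x in r.mark_of(c,n)[:2]: print(n,round(x["confidence"],2),np.array(x["at"]),at_z(K,W,x["at"],z),at_d(K,W,x["at"],d))
E
```

```text
{'clock': 0.0, 'joints': array([-1.3,  0.5,  0. ,  1.6, -0. ,  1.1, -0.1]), 'qvel': array([-0.,  0.,  0.,  0., -0., -0., -0.]), 'joint_efforts': array([  0. , -59.6,   1.6, -28.1,   0. ,   0. ,   0. ]), 'position': array([247.5, 627.3, 190.9]), 'eef_rot': array([-0.6, -3.1,  0. ]), 'ft_force': array([ 1. , -0.4, -0. ]), 'wrist_torque': array([-0.,  0., -0.]), 'grasp_force': 0.0, 'opening': 85.43924587025823}
top [ 322.3  -12.5 1554.1] [ 0.2 -0.  -1. ]
slicer 0.84 [256.5 219.1] [554.7 -18.4   0. ] [546.9 -18.2  51.7]
outlet 0.7 [208.4 218.9] [559.6 136.1  36. ] [564.7 139.3   3. ]
leg_stop 0.59 [223.9 217.5] [564.8  87.7  12. ] [558.5  85.1  52.1]
cassette_mid 0.7 [221.8 215.1] [567.9  92.   44. ] [567.1  91.6  48.9]
pan_mid 0.78 [177.  236.1] [513.5 242.1  12. ] [514.4 243.4   4.1]
cup 0.78 [236.8 155.1] [777.2  34.9   0. ] [756.8  32.8  69.8]
pepper 0.59 [204.5 154. ] [787.8 143.9   0. ] [774.6 139.5  44.2]
scraper 0.96 [370.1 232.5] [ 487.2 -387.3    0. ] [ 486.6 -386.1    5. ]
scraper 0.52 [237.7 152.1] [787.6  31.3   0. ] [769.8  29.6  59.4]
side [  469.1 -1175.1   813.2] [ 0.1  0.8 -0.5]
slicer 0.71 [235.4 216.5] [561.4 -10.1   0. ] [ 553.  -116.4   74.3]
thumb_plate 0.61 [205.8 192.7] [478.    2.9  84. ] [477.9 -15.1  95.1]
cassette_mid 0.75 [230.2 188.2] [555.5  83.3  44. ] [554.9  74.5  49.4]
pan_mid 0.82 [218.5 176.5] [526.4 217.4  12. ] [527.1 234.7   2. ]
cup 0.21 [215.9 309.8] [ 479.  -382.3    0. ] [ 478.9 -386.3    4.1]
scraper 0.82 [217.5 310.2] [ 482.6 -384.     0. ] [ 482.5 -390.4    6.5]
```

```bash
python3 - <<'E'
import cv2
a=cv2.imread("pics/top0.png")[110:290,120:400]
cv2.imwrite("pics/topc.png",cv2.resize(a,None,fx=2.8,fy=2.8))
a=cv2.imread("pics/side0.png")[110:290,120:320]
cv2.imwrite("pics/sidec.png",cv2.resize(a,None,fx=3.2,fy=3.2))
E
```

```text
(no output)
```

View pics/topc.png

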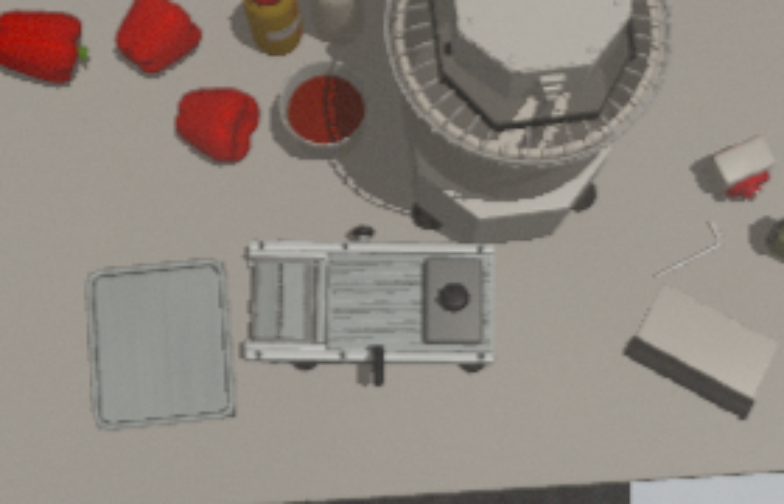

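View pics/sidec.png

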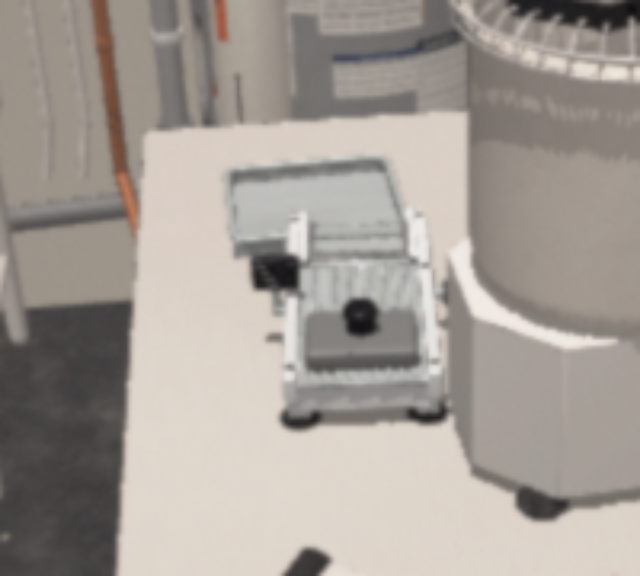

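The top picture shows the slicer lying along world −y, with its outlet to the left and the thumb plate near crop (375,365). The pan sits askew at about (160,345), and the cup at (320,110) is clear of both. The side picture agrees. Next I'll fit poses from the depth.

```bash
python3 - <<'E'
from h import *
np.set_printoptions(precision=1,suppress=True)
im,d,K,W=look("top"); P=cloud(d,K,W)
def box(m,n):
    q=P[m][:,:2].astype(np.float32); (c,s,a)=cv2.minAreaRect(q); print(n,len(q),np.array(c),np.array(s),a)
X,Y,Z=P[...,0],P[...,1],P[...,2]
tbl=(X>420)&(X<480)&(Y>-100)&(Y<100); print("table z",np.median(Z[tbl]),Z[tbl].std())
box((d>0)&(X>400)&(X<640)&(Y>150)&(Y<345)&(Z>13)&(Z<40),"pan rim")
m=(d>0)&(X>440)&(X<660)&(Y>-190)&(Y<145)&(Z>52)&(Z<66); box(m,"rails")
m2=(d>0)&(X>440)&(X<520)&(Y>-190)&(Y<145)&(Z>75)&(Z<115); box(m2,"plate"); print(P[m2])
s=r.read_state();R=Ro.from_rotvec(s["eef_rot"]).as_matrix();print(s["position"],R)
print(r.camera_params("wrist")["tool_from_camera"], r.camera_params("wrist")["intrinsics"])
E
```

```text
table z 0.031137090845049897 17.39147882542622
pan rim 502 [526.3 242.1] [187.7 163.6] 2.2258059978485107
rails 1759 [573.6 -24.3] [318.9 179. ] 85.6549301147461
plate 117 [496.7 -58.1] [ 40.  133.5] 21.279821395874023
[[ 519.6  -90.    79.9]
 [ 519.5  -99.6   76. ]
 [ 519.4 -102.7   75.3]
 [ 518.9 -112.1   75.3]
 [ 518.  -114.9   80.2]
 [ 517.6 -117.9   81.9]
 [ 518.2 -121.4   76.1]
 [ 518.5  -68.2   75.3]
 [ 518.1  -74.4   75.4]
 [ 517.7  -77.5   77. ]
 [ 516.7  -89.9   78.7]
 [ 516.5  -96.2   77. ]
 [ 516.4  -99.3   76.4]
 [ 515.9 -108.8   75.2]
 [ 514.9 -114.7   79.7]
 [ 514.5  -74.1   78.6]
 [ 514.2  -77.2   79.4]
 [ 513.3  -86.4   82. ]
 [ 513.1  -99.    77.2]
 [ 513.1 -102.3   75.5]
 [ 512.9 -105.3   76. ]
 [ 512.4 -111.6   76.4]
 [ 511.8 -114.4   79.6]
 [ 510.9  -83.2   77.6]
 [ 510.4  -95.8   75.3]
 [ 510.   -98.8   77.3]
 [ 509.9 -102.    76.2]
 [ 509.1 -111.2   78. ]
 [ 508.8 -120.7   75.8]
 [ 509.2  -64.4   75.6]
 [ 508.1  -76.8   78.3]
 [ 507.6  -86.1   77.4]
 [ 507.   -92.3   79.3]
 [ 506.9  -95.4   78.5]
 [ 506.8  -98.6   77.9]
 [ 506.9 -101.8   75.5]
 [ 506.5 -104.8  
[... 1491 characters left out ...]
.7]
 [ 467.2   -2.8   97.4]
 [ 466.6   -5.9  101.9]
 [ 466.4   -8.9  101.9]
 [ 466.5  -12.    99.3]
 [ 463.5   -2.7  104. ]
 [ 463.7   -5.7  100.9]
 [ 463.9   -8.7   96.4]
 [ 464.1  -11.8   92.3]
 [ 461.    -2.5   99.1]
 [ 460.7   -5.5   99.9]
 [ 460.5   -8.6   99.8]
 [ 460.6  -11.6   97.2]
 [ 457.8   -2.3  100.6]
 [ 457.8   -5.3   98.8]
 [ 457.7   -8.4   97.8]
 [ 456.9   -2.    77.8]
 [ 455.4   -5.1   91.9]
 [ 455.8   -8.2   85.2]]
[247.8 627.9 191.9] [[-0.9  0.4 -0. ]
 [ 0.4  0.9  0. ]
 [ 0.   0.  -1. ]]
[[  -0.    -1.    -0.3   70.3]
 [   1.    -0.    -0.    -0.6]
 [   0.    -0.3    1.  -182.8]
 [   0.     0.     0.     1. ]] [[269.5   0.  257.7]
 [  0.  269.5 193. ]
 [  0.    0.    1. ]]
```

```bash
cat >> h.py <<'E'
def rows_to(x,y,z,yaw):
    "tool-frame shift (units) & spin to reach world target; yaw=direction of tool y in deg"
    s=r.read_state();R=Ro.from_rotvec(s["eef_rot"]).as_matrix();p=np.array(s["position"])
    now=np.degrees(np.arctan2(R[1,1],R[0,1])); sp=-(yaw-now)
    Rn=Ro.from_euler("z",yaw-now,degrees=True).as_matrix()@R
    dw=np.array([x,y,z])-p
    print("pos",p.round(1),"yaw %.2f"%now,"tilt",R[:,2].round(3),"spin units %.3f"%(sp/10),"shift before spin",(R.T@dw/60).round(3),"after spin",(Rn.T@dw/60).round(3),"F",np.round(s["ft_force"],1),"open %.1f"%s["opening"],"t",round(s["clock"],2))
E
python3 - <<'E'
from h import *
np.set_printoptions(precision=1,suppress=True)
rows_to(500,310,190,91)
im,d,K,W=look("top"); P=cloud(d,K,W);X,Y,Z=P[...,0],P[...,1],P[...,2]
for lo,hi,n in [(480,530,"near"),(600,635,"far")]:
    m=(d>0)&(X>lo)&(X<hi)&(Y>-150)&(Y<140)&(Z>54)&(Z<66); q=P[m]
    print(n,len(q),q[:,1].min(),q[:,1].max())
    for y0 in range(-150,140,40):
        k=q[(q[:,1]>=y0)&(q[:,1]<y0+40)]
        if len(k): print(y0+20,np.percentile(k[:,0],[3,50,97]))
E
```

```text
pos [247.8 627.9 191.9] yaw 68.46 tilt [-0.  0. -1.] spin units -2.254 shift before spin [-5.9 -3.4  0. ] after spin [-4.1 -5.4  0. ] F [-0.   0.1  0.9] open 85.2 t 1.05
near 505 -138.18330142729252 139.94254375941128
-130 [481.6 489.1 519.9]
-90 [481.1 486.9 498.3]
-50 [482.7 493.5 526.4]
-10 [485.5 495.2 528.2]
30 [488.5 496.8 527.4]
70 [490.9 503.4 526.2]
110 [492.9 505.1 528.3]
150 [498.1 504.9 514.1]
far 397 -146.4384399064991 132.96508283246945
-130 [600.7 607.2 625.2]
-90 [601.6 608.5 613.4]
-50 [602.4 611.9 616.7]
-10 [601.9 614.5 625.8]
30 [601.5 616.8 624.3]
70 [606.9 616.5 626.5]
110 [603.4 619.3 629. ]
150 [617.6 617.6 617.6]
```

```bash
python3 -m jog '[[0,-0.4,0,-0.75,-1],[0,-0.8,0,-0.75,-1],[0,-0.8,0,-0.75,-1],[-0.7,-0.7,0,0,-1],[-0.7,-0.7,0,0,-1],[-0.7,-0.7,0,0,-1],[-0.7,-0.6,0,0,-1],[-0.7,-0.6,0,0,-1]]'; python3 - <<'E'
from h import *
np.set_printoptions(precision=1,suppress=True)
rows_to(515,318,120,91)
im,d,K,W=look("wrist"); save("w1.png",im)
for n,z in dict(pan_mid=12,outlet=36,leg_stop=12,thumb_plate=84,cassette_mid=44,slicer=0).items():
    for x in r.mark_of("wrist",n)[:1]: print(n,round(x["confidence"],2),np.array(x["at"]),at_z(K,W,x["at"],z))
P=cloud(d,K,W);X,Y,Z=P[...,0],P[...,1],P[...,2]
m=(d>0)&(X>400)&(X<640)&(Y>150)&(Y<345)&(Z>13)&(Z<35); q=P[m][:,:2].astype(np.float32); print(len(q),cv2.minAreaRect(q))
E
```

```text
clock: 2.1
position: [436.5, 315.7, 192.3]
eef_rot: [-0.027, 3.141, 0.001]
ft_force: [1.0, 0.6, -0.6]
opening: 85.1
grasp_force: 0.0
pos [436.5 315.7 192.3] yaw 90.97 tilt [ 0.  0. -1.] spin units -0.003 shift before spin [-1.3  0.   1.2] after spin [-1.3  0.   1.2] F [ 1.   0.6 -0.6] open 85.1 t 2.1
pan_mid 0.68 [205.  225.4] [523.2 239.2  12. ]
thumb_plate 0.45 [201.5 224.6] [491.  249.9  84. ]
cassette_mid 0.67 [ 93.5 258.8] [561.6  90.   44. ]
slicer 0.84 [ 42.8 236.8] [551.2 -11.1   0. ]
2435 ((524.427001953125, 238.90420532226562), (186.2222442626953, 163.1865997314453), 2.2914717197418213)
```

View pics/w1.png

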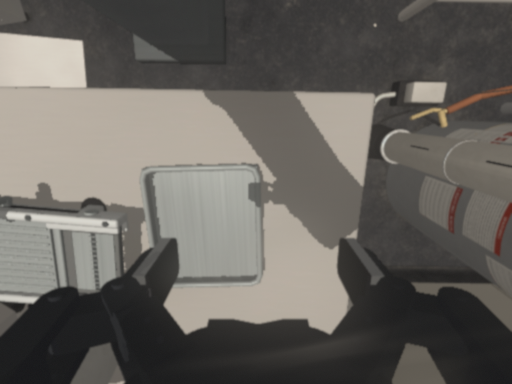

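The wrist picture shows the pan with its corners at about (145,170) and (262,285), and the slicer's outlet at the left, near (125,250). Both agree with the fits: pan centre about (525,240), pan yaw +2.3°, slicer −3°. Next I grip the middle of the pan's outer rim, the one away from the slicer.

```bash
python3 -m jog '[[-0.5,0,0.3,-0.13,0.2],[-0.5,0,0.6,0,0.2],[-0.43,0.06,0.6,0,0.2],[0,0,0.3,0,0.2],[0,0,0,0,0.2]]' 40; python3 - <<'E'
from h import *
rows_to(521.9,317.4,8,92.3)
im,d,K,W=look("wrist"); P=cloud(d,K,W);X,Y,Z=P[...,0],P[...,1],P[...,2]
m=(d>0)&(X>400)&(X<515)&(Y>140)&(Y<345)&(Z>13)&(Z<35)
for x in range(420,515,15):
    k=P[m&(X>x)&(X<x+15)]; 
    if len(k): print(x,np.percentile(k[:,1],[1,50,99]).round(1),len(k))
save("w2.png",im)
E
```

```text
clock: 3.08
position: [518.4, 323.6, 82.6]
eef_rot: [0.065, -3.138, 0.002]
ft_force: [0.2, -0.1, 1.4]
opening: 33.9
grasp_force: 0.0
pos [518.4 323.6  82.6] yaw 92.38 tilt [-0.003 -0.002 -1.   ] spin units 0.008 shift before spin [-0.059 -0.104  1.243] after spin [-0.059 -0.104  1.243] F [ 0.2 -0.1  1.4] open 33.9 t 3.08
420 [181.5 267.7 311.5] 596
435 [159.7 221.5 316.1] 1400
450 [156.5 162.8 317.6] 405
465 [156.8 163.1 318.2] 390
480 [157.6 163.7 318.7] 353
495 [158.  164.3 319.3] 342
510 [158.6 164.8 319.6] 112
```

```bash
python3 -m jog '[[-0.06,-0.12,0.6,0,0.2],[0,0,0.64,0,0.2],[0,0,0,0,0.2],[0,0,0,0,1],[0,0,0,0,1],[0,0,0,0,1],[0,0,0,0,1]]' 50; python3 - <<'E'
from h import *
rows_to(521.9,317.4,8,92.3); print(r.read_state()["grasp_force"])
im,d,K,W=look("wrist"); save("w3.png",im)
im,d,K,W=look("top"); P=cloud(d,K,W);X,Y,Z=P[...,0],P[...,1],P[...,2]
m=(d>0)&(X>400)&(X<640)&(Y>120)&(Y<290)&(Z>14)&(Z<35); save("t3.png",im)
E
```

```text
clock: 4.0
position: [524.9, 316.4, 10.1]
eef_rot: [-0.062, 3.14, 0.001]
ft_force: [-0.0, -0.1, -0.6]
opening: 0.1
grasp_force: 0.0
pos [524.9 316.4  10.1] yaw 92.27 tilt [ 0.001  0.001 -1.   ] spin units -0.003 shift before spin [0.05  0.019 0.035] after spin [0.05  0.019 0.035] F [-0.  -0.1 -0.6] open 0.1 t 4.0
0.0
```

View pics/w3.png

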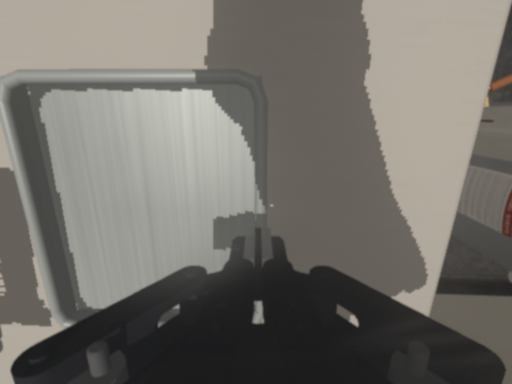

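The picture shows the pan's outer rim running down to the fingertips near (262,215). The hand reports itself fully shut, so I doubt the grip. I'll check the pan's position and zoom in.

```bash
python3 - <<'E'
from h import *
a=cv2.imread("pics/w3.png")[150:330,190:340]
cv2.imwrite("pics/w3c.png",cv2.resize(a,None,fx=4,fy=3.3,interpolation=cv2.INTER_CUBIC)[:600])
im,d,K,W=look("wrist"); P=cloud(d,K,W);X,Y,Z=P[...,0],P[...,1],P[...,2]
m=(d>0)&(X>400)&(X<515)&(Y>140)&(Y<345)&(Z>13)&(Z<35)
for x in range(420,515,15):
    k=P[m&(X>x)&(X<x+15)]; 
    if len(k): print(x,np.percentile(k[:,1],[1,50,99]).round(1),len(k))
for row in (200,230,240,250): print(row,[tuple(np.round(P[row,c],0)) for c in range(225,295,10)])
E
```

```text
420 [178.9 266.  311.7] 1282
435 [161.8 223.  316.1] 3038
450 [158.3 163.  318.2] 884
465 [157.5 163.1 318.3] 858
480 [158.1 163.7 319. ] 801
495 [158.8 164.4 319.7] 755
510 [159.5 164.7 320.1] 241
200 [(np.float64(516.0), np.float64(291.0), np.float64(4.0)), (np.float64(515.0), np.float64(298.0), np.float64(4.0)), (np.float64(515.0), np.float64(305.0), np.float64(4.0)), (np.float64(509.0), np.float64(313.0), np.float64(22.0)), (np.float64(508.0), np.float64(319.0), np.float64(24.0)), (np.float64(516.0), np.float64(328.0), np.float64(0.0)), (np.float64(515.0), np.float64(335.0), np.float64(1.0))]
230 [(np.float64(540.0), np.float64(291.0), np.float64(4.0)), (np.float64(540.0), np.float64(298.0), np.float64(4.0)), (np.float64(539.0), np.float64(306.0), np.float64(4.0)), (np.float64(515.0), np.float64(313.0), np.float64(58.0)), (np.float64(515.0), np.float64(319.0), np.float64(58.0)), (np.float64(540.0), np.float64(329.0), np.float64(0.0)), (np.float64(540.0), np.float64(337.0), np.float64(0.0))]
240 [(np.float64(549.0), np.float64(291.0), np.float64(3.0)), (np.float64(519.0), np.float64(303.0), np.float64(62.0)), (np.float64(515.0), np.float64(308.0), np.float64(70.0)), (np.float64(515.0), np.float64(313.0), np.float64(70.0)), (np.float64(514.0), np.float64(318.0), np.float64(71.0)), (np.float64(518.0), np.float64(324.0), np.float64(63.0)), (np.float64(548.0), np.float64(337.0), np.float64(2.0))]
250 [(np.float64(556.0), np.float64(291.0), np.float64(5.0)), (np.float64(519.0), np.float64(304.0), np.float64(73.0)), (np.float64(515.0), np.float64(309.0), np.float64(81.0)), (np.float64(515.0), np.float64(313.0), np.float64(80.0)), (np.float64(514.0), np.float64(318.0), np.float64(81.0)), (np.float64(519.0), np.float64(323.0), np.float64(72.0)), (np.float64(518.0), np.float64(328.0), np.float64(74.0))]
```

View pics/w3c.png

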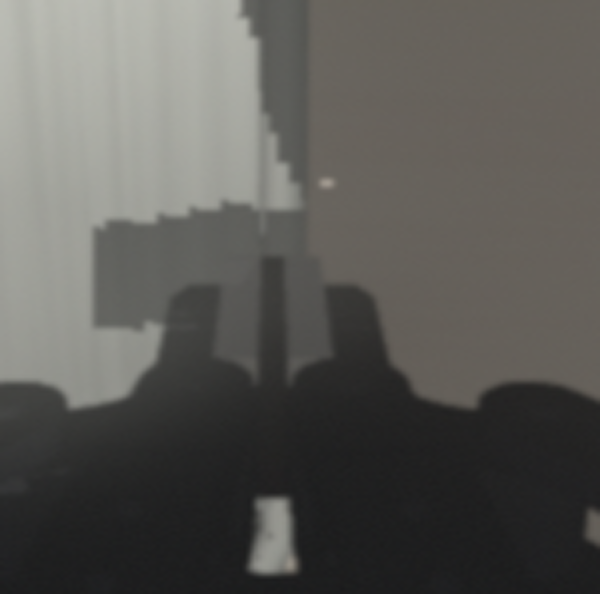

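The geometry puts the rim between the fingers, but the reading says nothing is held. I'll test it with a small move in the direction the pan has to go anyway.

```bash
cat > pan.py <<'E'
from h import *
np.set_printoptions(precision=1,suppress=True)
rows_to(521.9,317.4,8,92.3); print(r.read_state()["grasp_force"])
im,d,K,W=look("wrist"); P=cloud(d,K,W);X,Y,Z=P[...,0],P[...,1],P[...,2]
x0=r.read_state()["position"][0]
m=(d>0)&(X>400)&(X<x0-12)&(Y>100)&(Y<345)&(Z>13)&(Z<27)
a=P[m]; q=[]
for x in np.arange(400,x0-12,10):
    k=a[(a[:,0]>=x)&(a[:,0]<x+10)]
    if len(k)>20: q.append([x+5,*np.percentile(k[:,1],[1,99])])
q=np.array(q); k=q[:,0]>q[0,0]+40; print(q[[0,1,-1]]); print("slopes deg",np.degrees(np.polyfit(q[k,0],q[k,1],1)[0]),np.degrees(np.polyfit(q[k,0],q[k,2],1)[0]), "near-x edge",np.percentile(a[:,0],1))
E
python3 -m jog '[[-0.1,0,0,0,1],[-0.1,0,0,0,1],[0,0,0,0,1]]' 80; python3 pan.py
```

```text
clock: 4.53
position: [537.5, 316.5, 9.5]
eef_rot: [-0.061, 3.14, 0.0]
ft_force: [-0.1, -0.3, -0.7]
opening: -0.1
grasp_force: 0.0
pos [537.5 316.5   9.5] yaw 92.23 tilt [ 0.  0. -1.] spin units -0.007 shift before spin [0.3 0.  0. ] after spin [0.3 0.  0. ] F [-0.1 -0.3 -0.7] open -0.1 t 4.53
0.0
[[435.  170.2 312.2]
 [445.  161.3 316.9]
 [525.  159.8 320.2]]
slopes deg 2.5976150707904617 1.379304527104254 near-x edge 430.8132945191954
```

```bash
python3 - <<'E'
from h import *
np.set_printoptions(precision=1,suppress=True)
s=r.read_state(); im,d,K,W=look("wrist"); P=cloud(d,K,W)
p=np.array(s["position"]); R=Ro.from_rotvec(s["eef_rot"]).as_matrix()
L=(P-p)@R   # tool coords
T=np.linalg.inv(W)
for z in (0,-19,-48):
    for tx in (11,):
        c=T@np.r_[p+R@[tx,0,z],1]; u=K@c[:3]; print("tool",tx,z,"->",u[:2]/u[2],"depth",c[2])
for row in range(190,270,6): print(row,[(round(float(d[row,c])),*L[row,c].round(0)) for c in (246,252,258,264,270)])
print(W[:3,2],r.camera_params("wrist")["tool_from_camera"])
E
```

```text
tool 11 0 -> [259.3 200.9] depth 192.184004021461
tool 11 -19 -> [259.5 210.1] depth 173.9551464693742
tool 11 -48 -> [259.8 228.4] depth 146.13215336355745
190 [(196, np.float64(17.0), np.float64(-10.0), np.float64(6.0)), (195, np.float64(18.0), np.float64(-5.0), np.float64(5.0)), (175, np.float64(23.0), np.float64(-1.0), np.float64(-14.0)), (175, np.float64(23.0), np.float64(3.0), np.float64(-15.0)), (199, np.float64(17.0), np.float64(8.0), np.float64(8.0))]
196 [(197, np.float64(13.0), np.float64(-10.0), np.float64(5.0)), (197, np.float64(13.0), np.float64(-5.0), np.float64(6.0)), (176, np.float64(19.0), np.float64(-1.0), np.float64(-15.0)), (176, np.float64(19.0), np.float64(3.0), np.float64(-15.0)), (201, np.float64(12.0), np.float64(8.0), np.float64(9.0))]
202 [(199, np.float64(8.0), np.float64(-10.0), np.float64(6.0)), (199, np.float64(8.0), np.float64(-5.0), np.float64(6.0)), (178, np.float64(15.0), np.float64(-1.0), np.float64(-14.0)), (176, np.float64(15.0), np.float64(3.0), np.float64(-16.0)), (203, np.float64(7.0), np.float64(8.0), np.float64(10.0))]
208 [(200, np.float64
[... 2835 characters left out ...]
), (119, np.float64(8.0), np.float64(-4.0), np.float64(-77.0)), (119, np.float64(8.0), np.float64(-1.0), np.float64(-77.0)), (112, np.float64(12.0), np.float64(2.0), np.float64(-84.0)), (113, np.float64(11.0), np.float64(4.0), np.float64(-83.0))]
268 [(108, np.float64(11.0), np.float64(-6.0), np.float64(-88.0)), (108, np.float64(11.0), np.float64(-3.0), np.float64(-88.0)), (119, np.float64(5.0), np.float64(-1.0), np.float64(-78.0)), (108, np.float64(11.0), np.float64(1.0), np.float64(-87.0)), (108, np.float64(11.0), np.float64(4.0), np.float64(-88.0))]
[ 0.3  0.  -1. ] [[  -0.    -1.    -0.3   70.6]
 [   1.    -0.    -0.    -1. ]
 [   0.    -0.3    1.  -182.8]
 [   0.     0.     0.     1. ]]
```

The depth shows the shut fingertips ending about 48 mm short of the reported TCP. At tool x=11, z=−51 the image is finger, and just below that the rim and pan are visible past the tips. So the fingers closed above the rim, and nothing has been moved. I'll allow for that offset: open, go down in steps, and watch the force.

```bash
python3 -m jog '[[0.25,0,0,0,0.2],[0,0,0,0,0.2],[0,0,0,0,0.2],[0,0,0.2,0,0.2],[0,0,0.2,0,0.2],[0,0,0,0,0.2]]' 50; python3 - <<'E'
from h import *
rows_to(521.9,317,-39,92.3)
im,d,K,W=look("wrist"); save("w4.png",im); P=cloud(d,K,W); s=r.read_state(); L=(P-np.array(s["position"]))@Ro.from_rotvec(s["eef_rot"]).as_matrix()
m=(d>0)&(abs(L[...,1])<60)&(L[...,0]<14)&(L[...,0]>-15)&(P[...,2]>30); print("lowest finger points, tool z",np.percentile(L[m][:,2],[97,99,99.7,100]).round(1),"world z",np.percentile(P[m][:,2],[0,.3,1,3]).round(1))
E
```

```text
clock: 5.38
position: [520.6, 315.2, -16.2]
eef_rot: [0.062, -3.139, 0.003]
ft_force: [0.1, 0.1, 0.1]
opening: 34.1
grasp_force: 0.0
pos [520.6 315.2 -16.2] yaw 92.26 tilt [-0.002 -0.002 -1.   ] spin units -0.004 shift before spin [-0.024  0.03   0.379] after spin [-0.024  0.03   0.379] F [0.1 0.1 0.1] open 34.1 t 5.38
lowest finger points, tool z [-62.7 -52.5 -48.  -45.5] world z [30.  32.4 37.  47.2]
```

View pics/w4.png

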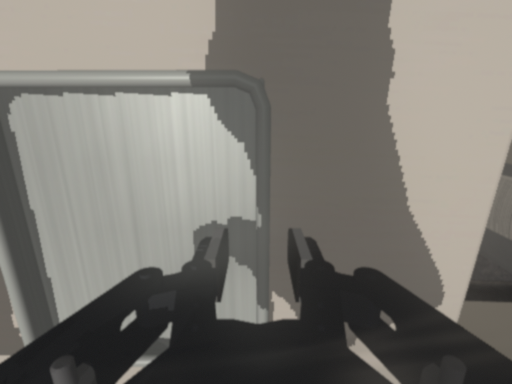

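The picture confirms it: the reported TCP is 16 mm below the table with no contact, and the rim at (265,270) lies between the open fingers, at 222 and 293. I'll go down another 23 mm and grip.

```bash
python3 -m jog '[[0,0.03,0.2,0,0.2],[0,0,0.18,0,0.2],[0,0,0,0,0.2],[0,0,0,0,1],[0,0,0,0,1],[0,0,0,0,1]]' 60; python3 pan.py
```

```text
clock: 6.18
position: [523.1, 317.9, -36.0]
eef_rot: [-0.061, 3.139, 0.001]
ft_force: [-1.6, -1.9, 13.9]
opening: 5.5
grasp_force: 60.9
pos [523.1 317.9 -36. ] yaw 92.23 tilt [ 0.  0. -1.] spin units -0.007 shift before spin [ 0.  -0.  -0.7] after spin [ 0.  -0.  -0.7] F [-1.6 -1.9 13.9] open 5.5 t 6.17
60.91193957836367
[[435.  207.6 312.8]
 [445.  204.5 317.6]
 [515.  312.4 320. ]]
slopes deg 1.6298760337780176 1.4519120725275334 near-x edge 431.3402834345612
```

Gripped: opening 5.5 mm, 60 N. I'll take off the downward load, then turn the pan square and slide it to just short of the legs.

```bash
python3 -m jog '[[0,0,-0.05,0,1],[-0.2,0,0,0.27,1],[-0.3,0,0,0.27,1],[-0.3,-0.1,0,0,1],[0,-0.3,0,0,1],[0,-0.3,0,0,1],[0,-0.25,0,0,1],[0,0,0,0,1]]'; python3 - <<'E'
from h import *
np.set_printoptions(precision=1,suppress=True)
rows_to(569.6,247.3,-37,86.9)
im,d,K,W=look("top"); save("t5.png",im); P=cloud(d,K,W);X,Y,Z=P[...,0],P[...,1],P[...,2]
# pan near-robot long edge (y_pan=-) outside the slicer rail, y extents along columns
m=(d>0)&(X>400)&(X<600)&(Y>60)&(Y<260)&(Z>13)&(Z<29)
for x in range(455,500,8):
    k=P[m&(X>=x)&(X<x+8)]
    if len(k)>3: print(x+4,np.percentile(k[:,1],[1,99]))
im,d,K,W=look("wrist"); save("w5.png",im); P=cloud(d,K,W);X,Y,Z=P[...,0],P[...,1],P[...,2]
m=(d>0)&(X>400)&(X<560)&(Y>60)&(Y<260)&(Z>13)&(Z<29); a=P[m]; print("n",len(a))
for y in range(100,245,15):
    k=a[(a[:,1]>=y)&(a[:,1]<y+15)]
    if len(k)>5: print("y",y+7,"near x",np.percentile(k[:,0],1))
for x in range(470,560,10):
    k=a[(a[:,0]>=x)&(a[:,0]<x+10)]
    if len(k)>5: print("x",x+5,np.percentile(k[:,1],[1,99]))
E
python3 -c "
import cv2
a=cv2.imread('pics/w5.png');b=cv2.imread('pics/t5.png')[170:270,140:280]
b=cv2.resize(b,(538,384));a=a[:,0:260];import numpy as np
cv2.imwrite('pics/c5.png',np.hstack([a,b]))"
```

```text
clock: 7.22
position: [566.1, 257.4, -34.3]
eef_rot: [-0.09, -3.139, 0.003]
ft_force: [0.1, -1.6, -1.5]
opening: 5.6
grasp_force: 60.3
pos [566.1 257.4 -34.3] yaw 86.71 tilt [-0. -0. -1.] spin units -0.019 shift before spin [-0.1 -0.2  0. ] after spin [-0.1 -0.2  0. ] F [ 0.1 -1.6 -1.5] open 5.6 t 7.22
467 [111.7 191.9]
475 [108.  214.6]
483 [106.2 110.3]
491 [ 75.3 109.4]
n 6774
y 152 near x 466.82122794590515
y 167 near x 467.3246193997402
y 182 near x 468.2366514273699
y 197 near x 469.1618048426814
y 212 near x 470.0261392089064
y 227 near x 470.893593681704
y 242 near x 471.8748321717855
x 475 [154.8 257.7]
x 485 [248.7 260. ]
x 495 [257.9 259.9]
x 505 [257.2 260. ]
x 515 [256.8 259.9]
x 525 [256.4 259.9]
x 535 [255.8 259.9]
x 545 [255.1 259.9]
x 555 [242.  259.9]
```

View pics/c5.png

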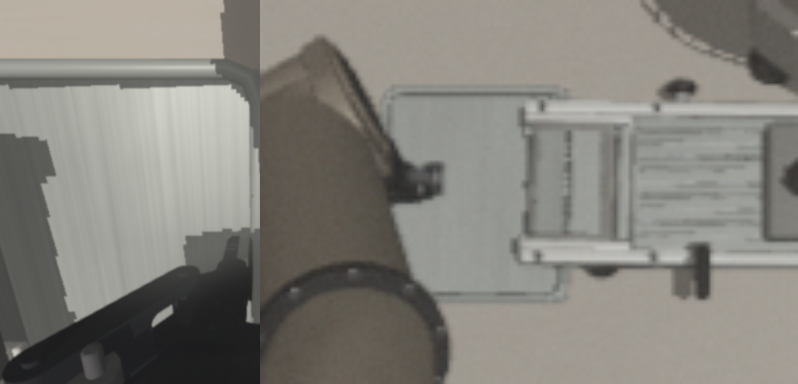

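The pan is square to the slicer (its near edge slopes 3.2°, the slicer 3.1°) and centred to a few mm. In the right-hand picture its leading edge is at about column 565, with roughly 10 mm left to the legs. I'll creep in and watch the force.

```bash
python3 -m jog '[[-0.05,-0.05,0,0,1],[0,-0.05,0,0,1],[0,0,0,0,1]]'; python3 -m jog '[[0,-0.03,0,0,1],[0,0,0,0,1]]'
```

```text
clock: 7.7
position: [569.2, 254.1, -34.3]
eef_rot: [0.086, 3.14, 0.0]
ft_force: [-1.1, 0.4, -1.0]
opening: 5.7
grasp_force: 60.1
clock: 7.95
position: [569.0, 252.3, -34.3]
eef_rot: [0.086, 3.14, 0.0]
ft_force: [0.9, 0.0, -1.8]
opening: 5.6
grasp_force: 60.1
```

```bash
python3 -m jog '[[0,-0.03,0,0,1],[0,0,0,0,1]]'
```

```text
clock: 8.2
position: [568.9, 250.3, -34.3]
eef_rot: [-0.086, -3.14, 0.0]
ft_force: [0.7, 0.2, -1.4]
opening: 5.6
grasp_force: 60.1
```

```bash
python3 -m jog '[[0,-0.03,0,0,1],[0,0,0,0,1]]';python3 -m jog '[[0,-0.03,0,0,1],[0,0,0,0,1]]'
```

```text
clock: 8.45
position: [569.3, 249.9, -34.0]
eef_rot: [0.085, 3.139, 0.003]
ft_force: [0.8, 4.2, -1.3]
opening: 5.5
grasp_force: 60.1
clock: 8.7
position: [569.9, 249.7, -33.6]
eef_rot: [0.084, 3.138, 0.006]
ft_force: [2.4, 7.3, -1.5]
opening: 5.6
grasp_force: 59.9
```

```bash
python3 -m jog '[[0,-0.03,0,0,1],[0,0,0,0,1]]'
```

```text
clock: 8.95
position: [570.5, 249.5, -33.2]
eef_rot: [0.083, 3.136, 0.009]
ft_force: [2.2, 9.6, -1.6]
opening: 5.1
grasp_force: 60.0
```

The pan met the legs at y≈250, as predicted, and the force rose to about 10 N. I'll relax, release, go up and clear, then check where the pan stayed.

```bash
python3 -m jog '[[0,0.05,0,0,1],[0,0,0,0,0.2],[0,0,0,0,0.2],[0,0,-0.5,0,0.2],[0,0,-0.8,0,0.2],[0,0,-0.8,0,0.2],[0.6,0,0,0,1],[0.8,0,0,0,1]]'; python3 - <<'E'
from h import *
np.set_printoptions(precision=1,suppress=True)
rows_to(475,-50,85,86.9)
im,d,K,W=look("wrist"); save("w6.png",im); P=cloud(d,K,W);X,Y,Z=P[...,0],P[...,1],P[...,2]
m=(d>0)&(X>400)&(X<600)&(Y>140)&(Y<300)&(Z>15)&(Z<29); a=P[m]
for y in (150,190,230):
    k=a[(a[:,1]>=y)&(a[:,1]<y+15)]
    if len(k)>5: print("y",y+7,"near x",np.percentile(k[:,0],1))
for x in range(490,600,20):
    k=a[(a[:,0]>=x)&(a[:,0]<x+10)]
    if len(k)>5: print("x",x+5,np.percentile(k[:,1],[1,99]))
m=(d>0)&(X>440)&(X<520)&(Y>-60)&(Y<40)&(Z>85)&(Z<110); print(len(P[m]), P[m].min(0) if m.any() else 0,P[m].max(0) if m.any() else 0)
E
```

```text
clock: 9.95
position: [485.0, 251.7, 92.3]
eef_rot: [0.09, 3.139, 0.0]
ft_force: [-1.5, 0.6, -0.2]
opening: 0.1
grasp_force: 0.0
pos [485.  251.7  92.3] yaw 86.73 tilt [ 0.  0. -1.] spin units -0.017 shift before spin [-0.1 -5.   0.1] after spin [-0.1 -5.   0.1] F [-1.5  0.6 -0.2] open 0.1 t 9.95
y 157 near x 469.8836288031371
y 197 near x 472.38617633447296
y 237 near x 474.73425528869905
x 495 [249.  257.3]
x 515 [247.9 255.4]
0 0 0
```

View pics/w6.png

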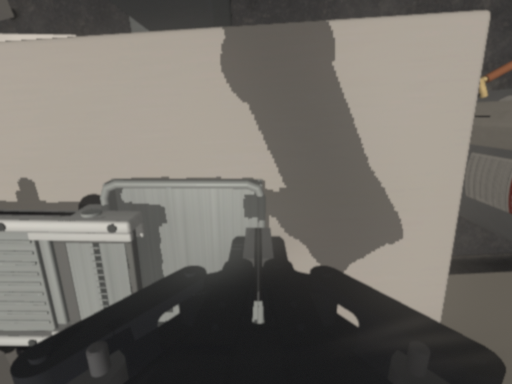

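The picture shows the pan square under the outlet, rim corner at (262,185), with its leading edge under the rails. Now I go over the rail to behind the thumb plate.

```bash
python3 -m jog '[[0,-0.7,0,0,1],[0,-0.9,0,0,1],[0,-0.9,0,0,1],[0,-0.9,0,0,1],[-0.1,-0.9,0,0,1],[0,-0.7,0,0,1],[0,0,0,0,1]]'; python3 - <<'E'
from h import *
np.set_printoptions(precision=1,suppress=True)
im,d,K,W=look("wrist"); save("w7.png",im); P=cloud(d,K,W);X,Y,Z=P[...,0],P[...,1],P[...,2]
m=(d>0)&(X>440)&(X<515)&(Y>-40)&(Y<40)&(Z>85)&(Z<110); q=P[m]; print(len(q), np.percentile(q,[1,50,99],axis=0))
m=(d>0)&(X>440)&(X<515)&(Y>-40)&(Y<40)&(Z>96)&(Z<110); q=P[m]; print(len(q), np.percentile(q,[1,50,99],axis=0), cv2.minAreaRect(q[:,:2].astype(np.float32)))
rows_to(478,-45,27,86.9)
E
```

```text
clock: 10.88
position: [473.3, -51.6, 91.7]
eef_rot: [-0.098, -3.139, 0.002]
ft_force: [0.4, 0.6, 0.3]
opening: 0.3
grasp_force: 0.0
1225 [[455.2 -17.8  86.9]
 [473.5 -11.9 101.2]
 [496.2  -4.1 103.8]]
1009 [[455.7 -17.2  96.3]
 [474.8 -11.2 101.6]
 [496.5  -4.  103.8]] ((476.31048583984375, -10.41723918914795), (13.265174865722656, 43.08237838745117), 85.57691192626953)
pos [473.7 -49.2  91.6] yaw 86.62 tilt [-0. -0. -1.] spin units -0.028 shift before spin [-0.1  0.1  1.1] after spin [-0.1  0.1  1.1] F [0.1 0.8 0.7] open 0.1 t 10.93
```

View pics/w7.png

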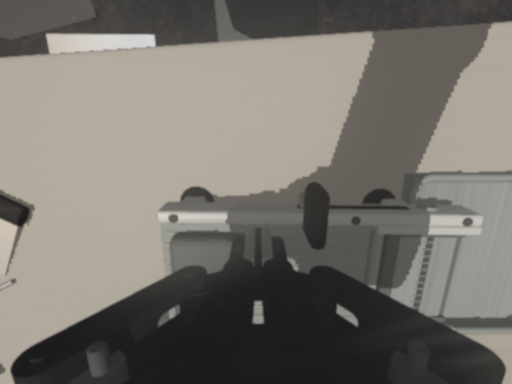

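The picture shows the thumb plate at (316,215), ahead of the shut fingers near (258,245), with the rail behind it clear. I'll go down so the tips are at about 75 mm, then look at the force.

```bash
python3 -m jog '[[-0.05,0,0.5,0,1],[0,0,0.6,0,1],[0,0,0,0,1],[0,0.15,0,0,1],[0,0.15,0,0,1],[0,0,0,0,1]]'; python3 - <<'E'
from h import *
rows_to(478,-20,27,86.9)
im,d,K,W=look("wrist"); P=cloud(d,K,W);X,Y,Z=P[...,0],P[...,1],P[...,2]
s=r.read_state(); L=(P-np.array(s["position"]))@Ro.from_rotvec(s["eef_rot"]).as_matrix()
m=(d>0)&(X>440)&(X<515)&(Y>-25)&(Y<40)&(Z>96)&(Z<106); q=P[m]; print("plate",np.percentile(q,[1,50,99],axis=0).round(1))
save("w8.png",im)
E
```

```text
clock: 11.68
position: [479.5, -28.2, 26.7]
eef_rot: [0.083, 3.138, 0.001]
ft_force: [0.1, -1.1, 0.9]
opening: -0.3
grasp_force: 0.8
pos [479.5 -28.2  26.7] yaw 86.97 tilt [ 0.002  0.    -1.   ] spin units 0.007 shift before spin [ 0.033  0.136 -0.004] after spin [ 0.033  0.135 -0.004] F [ 0.1 -1.1  0.9] open -0.3 t 11.68
plate [[455.6 -24.4  96.2]
 [466.1  -9.5 101.6]
 [478.   -2.8 103.8]]
```

```bash
python3 -m jog '[[0,0.12,0,0,1],[0,0.12,0,0,1],[0,0.15,0,0,1],[0,0.15,0,0,1]]'; python3 -m jog '[[0,0.15,0,0,1],[0,0.15,0,0,1],[0,0.15,0,0,1],[0,0.15,0,0,1]]'
```

```text
clock: 12.22
position: [481.4, 1.5, 26.4]
eef_rot: [0.089, 3.138, -0.002]
ft_force: [1.6, -7.2, 3.6]
opening: 0.2
grasp_force: 3.5
clock: 12.72
position: [484.1, 37.9, 26.4]
eef_rot: [0.089, 3.137, -0.001]
ft_force: [3.5, -7.0, 1.4]
opening: 0.1
grasp_force: 3.1
```

```bash
python3 - <<'E'
from h import *
rows_to(478,70,27,86.9)
im,d,K,W=look("wrist"); P=cloud(d,K,W);X,Y,Z=P[...,0],P[...,1],P[...,2]
s=r.read_state(); y0=s["position"][1]
m=(d>0)&(X>440)&(X<470)&(Y>y0-15)&(Y<y0+60)&(Z>96)&(Z<106); q=P[m]; print("plate",np.percentile(q,[1,50,99],axis=0).round(1))
E
```

```text
pos [484.1  37.9  26.4] yaw 86.75 tilt [ 0.003 -0.001 -1.   ] spin units -0.015 shift before spin [ 0.131  0.529 -0.012] after spin [ 0.13   0.529 -0.012] F [ 3.5 -7.   1.4] open 0.1 t 12.72
plate [[460.2  51.3  96.2]
 [464.8  57.2 101.2]
 [469.9  63.4 103.5]]
```

```bash
python3 -m jog '[[0,0.15,0,0,1],[0,0.12,0,0,1],[0,0.1,0,0,1],[0,0,0,0,1]]';  python3 -m jog '[[0,0.06,0,0,1],[0,0,0,0,1]]'
```

```text
clock: 13.28
position: [485.1, 60.4, 26.2]
eef_rot: [0.088, 3.137, -0.001]
ft_force: [4.8, -5.3, 0.1]
opening: -0.3
grasp_force: 2.8
clock: 13.52
position: [485.3, 62.9, 26.2]
eef_rot: [0.09, 3.137, -0.002]
ft_force: [3.4, -7.7, 0.8]
opening: 0.0
grasp_force: 3.4
```

```bash
python3 -m jog '[[0,0.06,0,0,1],[0,0,0,0,1]]'
```

```text
clock: 13.78
position: [485.2, 63.0, 26.2]
eef_rot: [0.094, 3.138, -0.007]
ft_force: [4.0, -16.3, 3.5]
opening: -0.2
grasp_force: 8.1
```

The end stop shows in the force: 16 N with no further travel, at about 92 mm. I'll back off slowly so the plate follows the fingers home, then rise clear.

```bash
python3 -m jog '[[0,-0.15,0,0,1],[0,-0.25,0,0,1],[0,-0.25,0,0,1],[0,-0.25,0,0,1],[0,-0.25,0,0,1],[0,-0.25,0,0,1],[0,-0.25,0,0,1],[0,-0.25,0,0,1]]'; python3 -m jog '[[0,-0.2,0,0,1],[0,0,-0.6,0,1],[0,0,-0.9,0,1],[0,0,-0.5,0,1],[0,0,0,0,1]]'; python3 - <<'E'
from h import *
np.set_printoptions(precision=1,suppress=True)
rows_to(478,-45,27,86.9)
im,d,K,W=look("wrist"); save("w9.png",im); P=cloud(d,K,W);X,Y,Z=P[...,0],P[...,1],P[...,2]
m=(d>0)&(X>440)&(X<515)&(Y>-40)&(Y<100)&(Z>85)&(Z<110); q=P[m]; print("plate",len(q), np.percentile(q,[1,50,99],axis=0) if len(q) else 0)
im,d,K,W=look("top"); save("t9.png",im)
for c,im_ in (("top",0),):
    for n,z in dict(cassette_mid=12,pan_mid=12,cup=0,pepper=0,scraper=0).items():
        for x in r.mark_of(c,n)[:1]: print(n,round(x["confidence"],2),at_z(K,W,x["at"],z),at_d(K,W,x["at"],d))
a=im[170:270,140:280]; b=cv2.imread("pics/w9.png")[:,:,::-1]
save("c9.png",np.hstack([cv2.resize(a,(400,286)),cv2.resize(b,(381,286))]))
E
```

```text
clock: 14.78
position: [477.0, -45.8, 25.4]
eef_rot: [-0.085, -3.139, -0.001]
ft_force: [-0.4, 0.1, -0.8]
opening: -0.1
grasp_force: 0.0
clock: 15.4
position: [478.7, -57.5, 147.9]
eef_rot: [0.085, 3.135, 0.001]
ft_force: [-0.5, -0.3, -0.3]
opening: 0.3
grasp_force: 0.0
pos [478.7 -57.5 147.9] yaw 86.88 tilt [ 0.  0. -1.] spin units -0.002 shift before spin [0.  0.2 2. ] after spin [0.  0.2 2. ] F [-0.5 -0.3 -0.3] open 0.3 t 15.4
plate 750 [[455.3 -17.8  86.8]
 [474.5 -12.1 101.2]
 [496.5  -4.1 103.8]]
pan_mid 0.91 [551.6 177.   12. ] [553.5 178.6  -1. ]
cup 0.89 [771.7  31.8   0. ] [752.8  29.9  65.5]
pepper 0.65 [787.7 136.8   0. ] [778.3 133.8  31.6]
scraper 0.79 [ 482.7 -390.7    0. ] [ 481.9 -388.9    7.6]
```

View pics/c9.png

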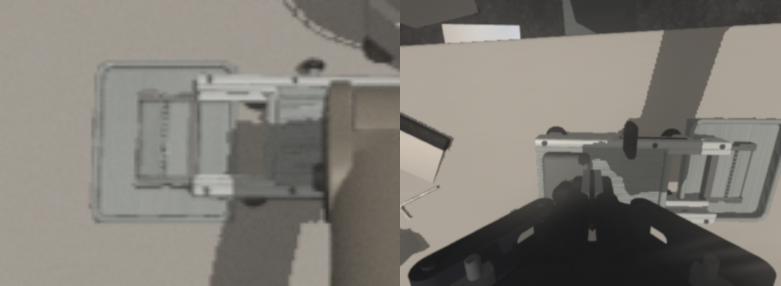

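The left picture shows the cassette out of its bay and lying in the pan (columns 135–200, rows 92–187). The right one shows the plate back home. I'll check heights and squareness once more.

```bash
python3 - <<'E'
from h import *
np.set_printoptions(precision=1,suppress=True)
im,d,K,W=look("top"); P=cloud(d,K,W);X,Y,Z=P[...,0],P[...,1],P[...,2]
for x in (520,540,560,580,600):
    print("x",x,[(y,round(float(np.median(Z[(d>0)&(abs(X-x)<5)&(abs(Y-y)<5)])),1)) for y in range(125,255,10)])
m=(d>0)&(X>440)&(X<680)&(Y>150)&(Y<275)&(Z>14)&(Z<32)
a=P[m]
for x in range(480,650,25):
    k=a[(a[:,0]>=x)&(a[:,0]<x+12)]; print("x",x+6,"outer y",np.percentile(k[:,1],98))
for y in range(150,240,25):
    k=a[(a[:,1]>=y)&(a[:,1]<y+12)]; print("y",y+6,"x range",np.percentile(k[:,0],[1,99]))
E
```

```text
x 520 [(125, 39.4), (135, 33.8), (145, 18.9), (155, 18.1), (165, 19.6), (175, 16.9), (185, 18.0), (195, 21.5), (205, 19.9), (215, 2.3), (225, 1.5), (235, 2.5), (245, 3.5)]
x 540 [(125, 1.3), (135, 2.3), (145, 18.4), (155, 20.8), (165, 16.1), (175, 15.0), (185, 16.6), (195, 17.4), (205, 13.4), (215, 3.6), (225, 3.7), (235, 1.4), (245, 3.0)]
x 560 [(125, 2.5), (135, 6.1), (145, 18.1), (155, 17.9), (165, 17.9), (175, 18.0), (185, 19.8), (195, 13.9), (205, 15.0), (215, 2.1), (225, 3.4), (235, 0.7), (245, 4.0)]
x 580 [(125, 1.2), (135, 13.2), (145, 18.6), (155, 17.6), (165, 16.3), (175, 14.4), (185, 17.7), (195, 18.1), (205, 11.1), (215, 0.3), (225, 4.5), (235, 2.6), (245, 4.2)]
x 600 [(125, 2.4), (135, 15.3), (145, 17.3), (155, 17.0), (165, 18.8), (175, 13.6), (185, 16.7), (195, 16.6), (205, 7.4), (215, 2.9), (225, 2.6), (235, 3.0), (245, 5.4)]
x 486 outer y 257.27751320830924
x 511 outer y 256.5086893688602
x 536 outer y 255.76880925650687
x 561 outer y 255.291731191065
x 586 outer y 251.19489617002228
x 611 outer y 250.07839579640185
x 636 outer y 250.80404419687008
y 156 x range [472.2 655. ]
y 181 x range [473.7 656.9]
y 206 x range [474.9 659.1]
y 231 x range [476.3 660.4]
```

The cassette lies flat in the pan (top at about 18–19 mm), the pan is still square against the legs, the plate is home and the arm is clear.

```bash
python3 -c "
from workcell import r
print(r.read_state()['clock']); print(r.sign_off())"
```

```text
15.8
the job is handed in; nothing more can be done
None
```

I slid the pan in square against the slicer's front legs and pushed the ejector to its end stop; the cassette now lies flat in the pan, the plate has sprung back home, and I handed the job in at 15.8 s without going near the cup, pepper or scraper.

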